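# Load the gauge carrier and lift it level out of its dock

## Robot

A 6-joint arm with a two-finger parallel gripper is mounted at the origin on a cart in front of the work surface, level with it; the furniture and walls round the work are solid. World frame = base frame: x ahead of the robot, y to its left, z up, the work surface at z = 0. Lengths are in mm, angles in degrees, forces in N, time in s.
With the tool pointing down it reaches from about 275 to 1000 mm from the base axis. Payload 8.4 kg.
Tool frame: the origin (TCP) lies on the front face of the gripper's body, between the roots of the fingers; the fingertips stand 73 mm ahead of it and the grasp point (between the pads) lies 54 mm ahead of it; z points along the fingers, y is the line along which they close (so a half turn about z gives the same grasp; the last joint's range is limited). The gripper opens to 85 mm and grips with 20 to 120 N. Pads are 22 mm wide; open, the fingers measure 114 mm over their backs; the gripper's body (76 mm by 85 mm) begins 54 mm behind the grasp point. The pads swing forward as they close: fully open they stand 13 mm farther back than shut.
Start: joints at [-73.018, 20.225, 93.587, -0, 66.188, -0.138], TCP at [183.982, -597.31, 303.881] pointing down, gripper open.
Joint ranges: [-150.9, 150.9], [-52.94, 120.26], [3.33, 152.33], [-74.26, 254.26], [0, 154.13], [-172.89, 172.89]. Speed limits (degrees/s): [127.2, 127.2, 159.86, 180, 180, 180].

## Interface

Orientations are given as [roll, pitch, yaw] about the fixed x, y, z axes, in that order (R = Rz(yaw) Ry(pitch) Rx(roll)).
In Python, from rig import r gives the robot as it stands.
- The arm moves only by the tool send_rows, never from a script. Its argument "steps" is a list of rows, each a list of 7 numbers: the shift along the tool's x, y, z as a fraction of full scale, then the turn, a rotation vector about the tool's x, y, z as a fraction of full scale, then the opening, from 0 (shut) to 1 (fully open). A call has 1 to 20 rows; each row shifts and turns the commanded pose from where the row before left it, along the tool's axes as they then stand; what a row does not reach is not made up. Full scale, the value 1, is 120 mm for a shift and 90 degrees for a turn. A row lasts 1/12 s, in which the tool goes at most 41.7 mm and 7.16 degrees, less where a joint would pass 70% of its speed; a pose out of reach is approached as far as the arm can. A call with a number of a shift or a turn outside -1 to 1 is refused whole. A call with a gripper value outside its range is refused whole. The fingers move at their own pace and stop on an object; "force" is the grip in N (left out, the last holds). Time passes only in rows, so rows that do not move let the fingers close. It gives the time, the measured TCP pose, the force, the opening and the grip force at its end, in the units of the state.
- r.sense(): the state, without advancing time (a new reading comes with each control period).
- r.camera(name): name is "scene" or "side" or "wrist"; returns a dict with "color" (480x640x3 uint8, red, green, blue), "mtx" (3x3 intrinsics, pixels), "rvec" (rotation vector, rad) and "tvec" (3), from world to camera coordinates, as OpenCV has them. Camera axes: x right, y down, z forward; pixel columns grow to the right and rows downward; lengths in mm; the calibration is good to about 2 mm. A picture is of the moment at which its call begins. There is no depth.
- r.close_job(): hands the job in; it is judged then, once.
The state is a dict: "time": time; "qpos": joint angles; "joint_velocities": joint speeds; "joint_efforts": joint torques, N m; "ee_pos": TCP position; "orientation": TCP orientation; "force": force on the tool from outside, world axes, zero at the start; "ft_torque": the same for the moment, N m; "finger_gap": opening from 0.0 (shut) to 1.0 (fully open); "gripper_force": force on a finger pad.
Only numpy, scipy, OpenCV 4.12 (cv2) and the standard library are available. Lean on these libraries where they do the work, as an engineer would, in place of code of your own. Each camera call takes 0.05 s, during which the arm holds its last target. There are 200 camera calls.

## Task

Put the two steel ring gauges from the black sample tray into the two empty round pockets of the white gauge carrier, setting them down rather than dropping them. Then swing the carrier's folded handle upright while the carrier stays seated in its dock, and lift the carrier straight up by that handle, gauges and all, until it hangs about 10 cm above the dock. Finish while still holding it there, still and level, and leave the other things on the desk and in the tray where they are.

Things in the scene. Friction and masses are not known exactly. Their poses are not given: they have to be found in the camera images.
- ring_a: one of two identical plain ring gauges: a bright steel ring with a knurled rim, outer diameter 46 mm, height 16 mm, about 160 g, lying flat in the tray (take its bore as closed). Origin: centre of its underside; z up.
- ring_b: the other ring gauge, the same. Either ring may go into either pocket.
- tray: black sample tray, fixed, 142 mm (x) x 210 mm (y) over the rim, walls 26 mm high, floor 2 mm thick, inside about 126 x 196 mm; a divider 14 mm high along its x axis at y = 0 makes two compartments, each with one ring gauge and one small sample near the outer (y) end. Origin: centre of its underside.
- dock: docking base, fixed: aluminium plate 186 x 162 mm, top at 11 mm, with four black L-shaped corner guides up to 23 mm that hold the carrier block with 2.5 mm play. Origin: centre of its underside at desk height; z up.
- carrier: loose gauge carrier: white plastic block 160 (x) x 136 (y) x 12 mm, about 0.4 kg, standing in the dock, axes parallel. Round grey-floored pockets 49 mm wide, 6 mm deep (a seated ring stands 10 mm proud) at x = -44 and +44 mm, plug gauge in a slot between. A steel ear up to 46 mm on each y side carries the handle. It hangs level only with both rings in. Origin: centre of its underside.
- pocket_near (a point): centre of the floor of the pocket on the carrier's -x side (the robot's side), where a ring's origin comes to lie.
- pocket_far (a point): centre of the floor of the pocket on the carrier's +x side.
- slot (a point): centre of the floor of the slot in the middle of the carrier, where the plug gauge lies.
- plug: loose plug gauge, black hexagon handle, 108 mm long (y), 18 mm wide, 16 mm high, 140 g, already lying in the slot, 10 mm proud of the block; it stays there. It leaves little room for a finger between itself and a ring: grip the rings along the carrier's y when setting them in. Origin: centre of its underside.
- bail (a joint): angle of the carrier's handle, a thin steel U-shaped bail turning easily about the carrier's y axis (line x = 0, 42 mm above its underside): 0 = folded level to the carrier's -x side, on its stop, clear of the pockets; 1.57 = upright; 3.14 = folded to the other side. It falls over if let go.
- bail_grip (a point): middle of the round black rubber grip on the handle's cross bar: 13 mm diameter, 70 mm long along the carrier's y, 115 mm from the pivot line. Folded, it lies 115 mm to -x of the carrier's centre, 35 mm off the block, 53 mm above the desk. It may turn between the fingers as the handle swings.
- bracket: bystander: small bent bracket 16 x 24 x 18 mm in the tray, origin at the centre of its underside.
- housing: bystander: small moulded connector housing 20 x 28 x 13 mm in the tray, origin at the centre of its underside.
- marker_pen: bystander: marker pen 135 mm long lying on the desk.
- usb_stick: bystander: small black usb stick 53 mm long on the desk.
- eraser: bystander: eraser 44 mm long on a pad of sticky notes.
- hex_key: bystander: black hex key 94 mm long on the desk.
Mind the look-alikes: they are no part of the job. What is shaped like the ring_a but blue is not meant.

How it is judged (in metres and radians):
On the way, in this order (a step that is already met when the one before it is completed fails the run):
1. both ring gauges sit on the floor of the carrier's pockets, let go, with the carrier in its dock and the handle still folded ((distance between ring_a and pocket_near below 0.0045 m or distance between ring_a and pocket_far below 0.0045 m) and (distance between ring_b and pocket_near below 0.0045 m or distance between ring_b and pocket_far below 0.0045 m) and distance between plug and slot below 0.01 m and z of carrier in the frame of dock between 0.008 and 0.015 m and horizontal distance between carrier and dock below 0.006 m and value of joint bail below 0.5 rad and contact force between the fingers and ring_a below 0.05 N and contact force between the fingers and ring_b below 0.05 N), for 0.2 s.
2. the handle is upright (within about 20 degrees) while the loaded carrier still sits in its dock ((distance between ring_a and pocket_near below 0.0045 m or distance between ring_a and pocket_far below 0.0045 m) and (distance between ring_b and pocket_near below 0.0045 m or distance between ring_b and pocket_far below 0.0045 m) and distance between plug and slot below 0.01 m and z of carrier in the frame of dock between 0.008 and 0.015 m and horizontal distance between carrier and dock below 0.006 m and value of joint bail between 1.22 and 1.92 rad), for 0.1 s.
At the end, for the whole second after the job is handed in: Held by the upright handle, the carrier hangs 60 to 150 mm above the dock plate, within 50 mm of over it, not touching it, level within 5 degrees, still (20 mm/s, 0.12 rad/s), a ring on the floor of each pocket (within 4.5 mm), the plug gauge in its slot (within 10 mm) ((distance between ring_a and pocket_near below 0.0045 m or distance between ring_a and pocket_far below 0.0045 m) and (distance between ring_b and pocket_near below 0.0045 m or distance between ring_b and pocket_far below 0.0045 m) and distance between plug and slot below 0.01 m and z of carrier in the frame of dock between 0.071 and 0.161 m and horizontal distance between carrier and dock below 0.05 m and angle between carrier's own z axis and vertical below 0.09 rad and linear speed of carrier below 0.02 m/s and angular speed of carrier below 0.12 rad/s and value of joint bail between 1.22 and 1.92 rad and contact force between the fingers and carrier above 2 N and contact force between carrier and dock below 0.05 N and contact force between the fingers and ring_a below 0.05 N and contact force between the fingers and ring_b below 0.05 N); the arm keeps its last pose, push and grip.
It fails at once if a ring gauge is dropped (moves faster than 0.45 m/s without being in the fingers) ((linear speed of ring_a above 0.45 m/s and contact force between each of the fingers, carrier and ring_a below 0.05 N) or (linear speed of ring_b above 0.45 m/s and contact force between each of the fingers, carrier and ring_b below 0.05 N)).
It fails at once if the carrier tips by more than 20 degrees (angle between carrier's own z axis and vertical above 0.35 rad).
It fails at once if the plug gauge leaves its slot (distance between plug and slot above 0.02 m).
It fails at once if another thing on the desk or in the tray is moved by more than 25 mm (distance of any of bracket, housing, marker_pen, usb_stick, eraser, hex_key from where it was at the start of the episode above 0.025 m).
It also fails if it takes over 70 s, if anything falls off the work surface, if the arm or the gripper's body presses on something with over 40 N, if the wrist force passes 120 N, or if a joint passes its speed limit or range.

## Working session

There is one attempt and no reset: what is moved stays moved. The work goes in short steps, Python scripts to look and compute and a tool call to move; the robot and the scene stay as the last step left them, time stands still between calls to the robot, and variables do not carry over. Pictures are saved under pics/ and viewed, at most 10 in all, crops included, and the job is handed in when it is done.

Besides the shell and the picture viewer there is one more tool, called after "Emit:" as name(argument=value, ...) on one line, values as JSON. send_rows: Moves the arm, as the interface text tells. Shift numbers are shares of 120 mm and turn numbers shares of 90 degrees, none past 1 either way. Its arguments: {"type":"object","properties":{"steps":{"type":"array"},"force":{"type":"number"}},"required":["steps"]}

```bash
mkdir -p pics; ls; python3 - <<'E'
from rig import r
import cv2,numpy as np
s=r.sense();print(s)
for n in("scene","side"):
    c=r.camera(n);cv2.imwrite(f"pics/{n}0.png",c["color"][...,::-1])
    R=cv2.Rodrigues(np.array(c["rvec"],float))[0];print(n,c["mtx"],-R.T@np.array(c["tvec"]).ravel())
E
```

```text
pics
{'time': 0.0, 'qpos': array([-7.30175163e+01,  2.02630586e+01,  9.36293722e+01,  2.07210078e-03,
        6.61879560e+01, -1.35375145e-01]), 'joint_velocities': array([-0.00033374, -0.04556156,  0.04375445, -0.0544771 , -0.10292167,
       -0.02105548]), 'joint_efforts': array([ 6.16715661e-04, -6.05255270e+01, -3.42067015e+01,  4.90270054e-05,
        9.37916804e-03,  1.66068895e-05]), 'ee_pos': array([ 183.88175454, -596.94222805,  303.15316471]), 'orientation': array([-1.79919618e+02, -2.08446522e-03,  1.71170195e+01]), 'force': array([ 0.0359968 , -0.17513614, -0.44141215]), 'ft_torque': array([ 0.05032808, -0.00929062, -0.04915979]), 'gripper_force': 0.0, 'finger_gap': 0.999946146286354}
scene [[475.34597629   0.         319.19818144]
 [  0.         475.34597629 238.71010337]
 [  0.           0.           1.        ]] [-178.0506289  -781.96351011  553.27426295]
side [[607.4199371    0.         310.14256542]
 [  0.         607.4199371  232.21884674]
 [  0.           0.           1.        ]] [-206.56238208 1095.30829777  772.82694395]
```

View pics/scene0.png

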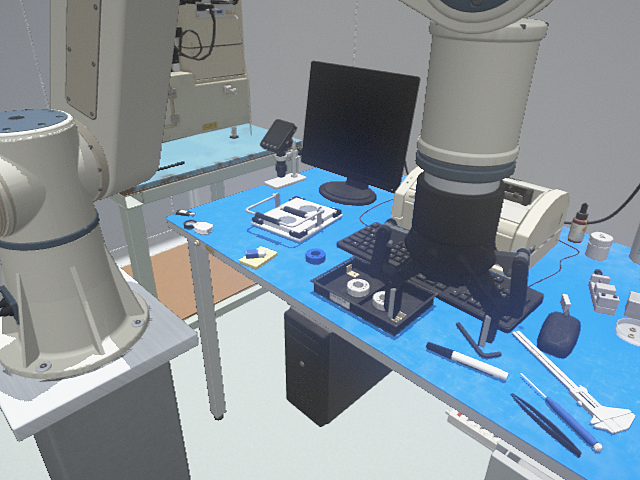

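View pics/side0.png

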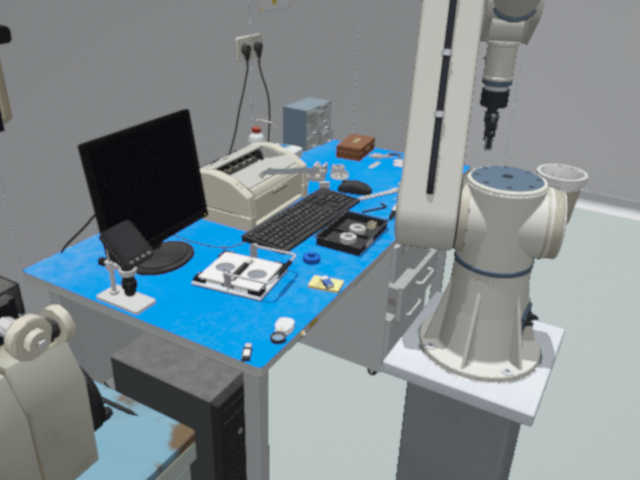

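Scene: the tray is near (375,297), with steel rings at (358,287) and (381,299). The blue decoy ring is at (316,257), a white round thing at (203,228), the carrier near (297,217) with its pockets, and the keyboard just behind the tray. In the side view the rings are at (348,238) and (363,225), and the carrier at (241,272). I choose the two steel rings inside the tray.

```bash
cat >h.py <<'E'
from rig import r
import cv2,numpy as np
from scipy.spatial.transform import Rotation as Ro
def ray(c,p):
    R=cv2.Rodrigues(np.array(c["rvec"],float))[0];t=np.array(c["tvec"],float).ravel()
    d=R.T@np.linalg.solve(np.array(c["mtx"]),[p[0],p[1],1.]);return -R.T@t,d
def onz(c,p,z):
    o,d=ray(c,p);return o+d*(z-o[2])/d[2]
def proj(c,P):
    return cv2.projectPoints(np.array(P,float).reshape(-1,1,3),np.array(c["rvec"],float),np.array(c["tvec"],float),np.array(c["mtx"]),None)[0].reshape(-1,2)
def tcpR():
    s=r.sense();return np.array(s["ee_pos"]),Ro.from_euler('xyz',s["orientation"],degrees=True)
def go(P,rpy):
    "tool-frame shift (mm) and rotvec (deg) to target"
    p,R=tcpR();T=Ro.from_euler('xyz',rpy,degrees=True)
    return R.inv().apply(np.array(P)-p).round(1),np.degrees((R.inv()*T).as_rotvec()).round(2)
E
python3 - <<'E'
from h import *
a=r.camera("scene");b=r.camera("side");w=r.camera("wrist")
for n,p,q,z in(("r1",(358,287),(348,238),18),("r2",(381,299),(363,225),18),("blue",(316,257),(311,257),16),("carrier",(297,217),(241,272),23)):
    print(n,onz(a,p,z).round(),onz(b,q,z).round())
im=a["color"];im=cv2.resize(im[180:340,160:440],None,fx=2.85,fy=2.85,interpolation=cv2.INTER_CUBIC)
cv2.imwrite("pics/crop1.png",im[...,::-1])
cv2.imwrite("pics/w0.png",w["color"][...,::-1])
p,R=tcpR();o,d=ray(w,(320,240));print("wrist cam in tool",R.inv().apply(o-p),R.inv().apply(d))
Rw=cv2.Rodrigues(np.array(w["rvec"],float))[0];print((R.inv().as_matrix()@Rw.T).round(2),w["mtx"][0][0])
E
```

```text
r1 [ 444. -285.   18.] [ 443. -267.   18.]
r2 [ 445. -343.   18.] [ 445. -366.   18.]
blue [ 470. -141.   16.] [ 476. -119.   16.]
carrier [569.  27.  23.] [576.  52.  23.]
wrist cam in tool [ 66.50199136  -1.19537724 -70.67792872] [-0.27357063 -0.00711914  0.96187783]
[[ 0.   -0.96 -0.27]
 [ 1.    0.    0.  ]
 [-0.   -0.27  0.96]] 339.2718243378087
```

View pics/crop1.png

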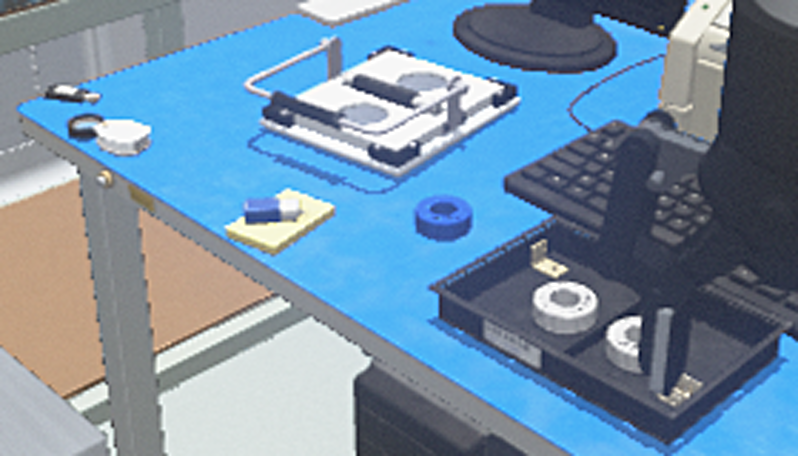

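The crop shows two bright steel rings in the black tray (matching the description). The blue ring outside the tray is the decoy. The handle is folded toward the robot. Next I move above the tray for a close look.

```bash
python3 - <<'E'
from h import *
print(go([430,-315,270],[180,0,0]))
E
```

```text
(array([ 318.2, -197.2,   33.7]), array([-0.04,  0.  , 17.12]))
```

Emit:
send_rows(steps=[[0.265,-0.164,0.028,0,0,0,1],[0.265,-0.164,0.028,0,0,0,1],[0.265,-0.164,0.028,0,0,0,1],[0.265,-0.164,0.028,0,0,0,1],[0.265,-0.164,0.028,0,0,0,1],[0.265,-0.164,0.028,0,0,0,1],[0.265,-0.164,0.028,0,0,0,1],[0.265,-0.164,0.028,0,0,0,1],[0.265,-0.164,0.028,0,0,0,1],[0.265,-0.164,0.028,0,0,0,1],[0,0,0,0,0,0.0634,1],[0,0,0,0,0,0.0634,1],[0,0,0,0,0,0.0634,1],[0,0,0,0,0,0,1]])

```text
time: 1.42
ee_pos: [430.2, -315.2, 270.2]
orientation: [-180.0, 0.0, -0.2]
force: [0.5, -0.3, 0.3]
finger_gap: 0.997
gripper_force: 0.0
```

```bash
python3 - <<'E'
from h import *
w=r.camera("wrist");im=w["color"];cv2.imwrite("pics/w1.png",im[...,::-1])
hsv=cv2.cvtColor(im,cv2.COLOR_RGB2HSV)
m=((hsv[...,1]<50)&(hsv[...,2]>130)).astype(np.uint8)
m=cv2.morphologyEx(m,cv2.MORPH_CLOSE,np.ones((5,5)))
for c in cv2.findContours(m,cv2.RETR_EXTERNAL,cv2.CHAIN_APPROX_NONE)[0]:
    if cv2.contourArea(c)>300:
        (u,v),(a,b),_=e=cv2.fitEllipse(c);print(cv2.contourArea(c),np.round((u,v,a,b)),onz(w,(u,v),18).round(1))
E
```

```text
551.5 [ 97. 472.  15.  63.] [110.  -38.5  18. ]
1160.5 [123. 449.  30.  59.] [145.8 -76.   18. ]
2595.5 [529. 456.  54.  73.] [ 134.2 -561.6   18. ]
16130.5 [348. 346. 121. 205.] [ 284.9 -341.9   18. ]
10675.5 [573. 325.  86. 220.] [ 309.5 -581.1   18. ]
12064.0 [ 62. 306. 143. 178.] [333.8 -41.5  18. ]
1114.5 [567. 219.  13. 129.] [ 425.2 -552.5   18. ]
521.0 [403. 212.  21.  34.] [ 432.4 -392.6   18. ]
1706.5 [282. 195.  46.  47.] [ 449.7 -276.3   18. ]
1698.5 [350. 191.  46.  47.] [ 452.8 -341.1   18. ]
332.0 [232. 151.  19.  24.] [ 490.3 -231.7   18. ]
1013.5 [616.  92.  21.  71.] [ 539.9 -574.1   18. ]
955.0 [ 12. 103.  32. 109.] [532.  -38.7  18. ]
```

View pics/w1.png

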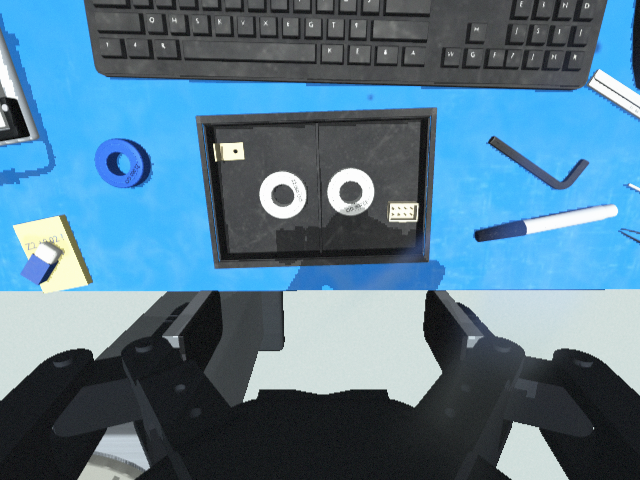

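The close view shows the rings at (282,195) and (350,191). The bracket is at (230,151), the housing at (403,212), and the divider at u=319, with the tray nearly square to the world axes. I turn the grip to lie along x above the left ring.

Emit:
send_rows(steps=[[0.055,-0.108,0.278,0,0,0,0.75],[0.055,-0.108,0.278,0,0,0,0.75],[0.055,-0.108,0.278,0,0,0,0.75],[0,0,0,0,0,-0.0667,0.75],[0,0,0,0,0,-0.0667,0.75],[0,0,0,0,0,-0.0667,0.75],[0,0,0,0,0,-0.0667,0.75],[0,0,0,0,0,-0.0667,0.75],[0,0,0,0,0,-0.0667,0.75],[0,0,0,0,0,-0.0667,0.75],[0,0,0,0,0,-0.0667,0.75],[0,0,0,0,0,-0.0667,0.75],[0,0,0,0,0,-0.0667,0.75],[0,0,0,0,0,-0.0667,0.75],[0,0,0,0,0,-0.0667,0.75],[0,0,0,0,0,-0.0667,0.75],[0,0,0,0,0,-0.0667,0.75],[0,0,0,0,0,-0.0667,0.75],[0,0,0,0,0,0,0.75]])

```text
time: 3.05
ee_pos: [449.6, -277.0, 170.2]
orientation: [180.0, 0.0, 90.5]
force: [-0.6, 1.3, 0.4]
finger_gap: 0.747
gripper_force: 0.0
```

```bash
cat >>h.py <<'E'
def rings(w,z,tol=6):
    im=w["color"];hsv=cv2.cvtColor(im,cv2.COLOR_RGB2HSV)
    m=((hsv[...,1]<50)&(hsv[...,2]>130)).astype(np.uint8)
    m=cv2.morphologyEx(m,cv2.MORPH_CLOSE,np.ones((5,5)));out=[]
    for c in cv2.findContours(m,cv2.RETR_EXTERNAL,cv2.CHAIN_APPROX_NONE)[0]:
        if cv2.contourArea(c)<800: continue
        (u,v),(a,b),_=cv2.fitEllipse(c);P=onz(w,(u,v),z)
        D=a*np.linalg.norm(P-ray(w,(u,v))[0])/w["mtx"][0][0]
        if b/a<1.3: out.append((np.round((u,v,a,b)),P.round(1),round(D,1)))
    return out
E
python3 - <<'E'
from h import *
w=r.camera("wrist");cv2.imwrite("pics/w2.png",w["color"][...,::-1])
for x in rings(w,18): print(x)
print(r.sense()["qpos"].round(1))
E
```

```text
(array([328., 328.,  57.,  62.]), array([ 452.7, -339.3,   18. ]), np.float64(43.4))
(array([324., 244.,  64.,  65.]), array([ 449.6, -275. ,   18. ]), np.float64(43.6))
[-31.8  21.6 111.8  -0.   46.6 -31.9]
```

View pics/w2.png

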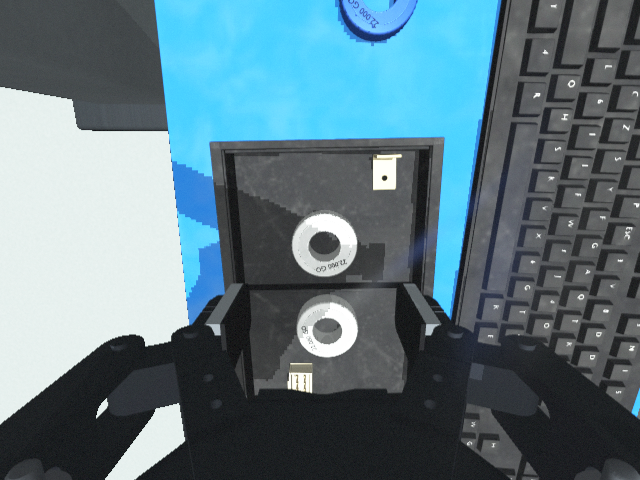

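The tray view shows the target ring at (324,244), between the walls and clear of the bracket at (385,172). Both views agree to within 2 mm. I descend, grip and lift.

Emit:
send_rows(steps=[[0.012,0.002,0.19,0,0,0,0.75],[0,0,0.19,0,0,0,0.75],[0,0,0.19,0,0,0,0.75],[0,0,0.19,0,0,0,0.75],[0,0,0,0,0,0,0.75],[0,0,0,0,0,0,0],[0,0,0,0,0,0,0],[0,0,0,0,0,0,0],[0,0,0,0,0,0,0],[0,0,0,0,0,0,0],[0,0,0,0,0,0,0]], force=50)

```text
time: 4.02
ee_pos: [450.6, -275.7, 80.0]
orientation: [179.9, 0.1, 90.0]
force: [-1.0, 0.1, 6.6]
finger_gap: 0.495
gripper_force: 51.6
```

Emit:
send_rows(steps=[[0,0,-0.1,0,0,0,0],[0,0,-0.3,0,0,0,0],[0,0,-0.3,0,0,0,0],[0,0,-0.3,0,0,0,0],[0,0,-0.2,0,0,0,0],[0,0,0,0,0,0,0]])

```text
time: 4.52
ee_pos: [452.1, -276.6, 229.0]
orientation: [179.6, 0.3, 90.0]
force: [1.7, -2.1, -0.4]
finger_gap: 0.489
gripper_force: 51.7
```

```bash
python3 - <<'E'
from h import *
w=r.camera("wrist")
p,R=tcpR()
for z in(155,160): print([x for x in rings(w,z)])
print(p,go([530,35,230],[180,0,0]),r.sense()["qpos"].round(1))
E
```

```text
[(array([323., 307.,  97., 105.]), array([ 451.5, -282.5,  155. ]), np.float64(46.4))]
[(array([323., 307.,  97., 105.]), array([ 451.4, -279.9,  160. ]), np.float64(44.7))]
[ 451.21261544 -276.03903495  226.50911425] (array([311. ,  79. ,  -4.1]), array([ 3.800e-01, -9.000e-02,  9.004e+01])) [-31.6  16.9 109.6   0.   53.1 -31.7]
```

Emit:
send_rows(steps=[[0.288,0.073,-0.01,0,0,0,0],[0.288,0.073,0,0,0,0,0],[0.288,0.073,0,0,0,0,0],[0.288,0.073,0,0,0,0,0],[0.288,0.073,0,0,0,0,0],[0.288,0.073,0,0,0,0,0],[0.288,0.073,0,0,0,0,0],[0.288,0.073,0,0,0,0,0],[0.288,0.073,0,0,0,0,0],[0,0,0,0,0,0.0667,0],[0,0,0,0,0,0.0667,0],[0,0,0,0,0,0.0667,0],[0,0,0,0,0,0.0667,0],[0,0,0,0,0,0.0667,0],[0,0,0,0,0,0.0667,0],[0,0,0,0,0,0.0667,0]])

```text
time: 5.9
ee_pos: [527.6, 35.8, 223.0]
orientation: [-179.9, 0.1, 47.7]
force: [0.2, -0.0, -1.0]
finger_gap: 0.492
gripper_force: 51.7
```

Emit:
send_rows(steps=[[0,0,0,0,0,0.0667,0],[0,0,0,0,0,0.0667,0],[0,0,0,0,0,0.0667,0],[0,0,0,0,0,0.0667,0],[0,0,0,0,0,0.0667,0],[0,0,0,0,0,0.0667,0],[0,0,0,0,0,0.0667,0],[0,0,0,0,0,0.0667,0],[0,0,0,0,0,0,0],[0,0,0,0,0,0,0]])

```text
time: 6.73
ee_pos: [527.9, 35.8, 223.3]
orientation: [180.0, 0.1, 0.2]
force: [-0.3, 0.3, -1.2]
finger_gap: 0.489
gripper_force: 51.7
```

```bash
python3 - <<'E'
from h import *
w=r.camera("wrist");cv2.imwrite("pics/w3.png",w["color"][...,::-1]);print(tcpR()[0])
E
```

```text
[528.04771858  35.7566531  223.50606995]
```

View pics/w3.png

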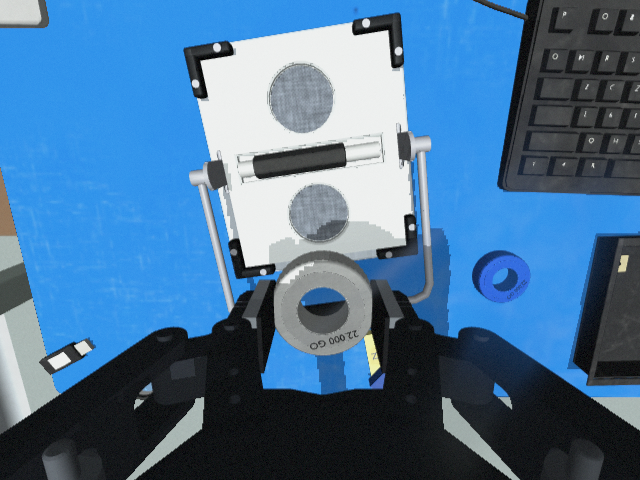

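The wrist view shows the carrier turned about 8° from the world axes, with pockets at (301,97) and (318,212) and the plug between them. The held ring is at (323,305) and the bail arms run outside the block.

```bash
cat >>h.py <<'E'
def pockets(w,guess,z=20):
    im=w["color"];g=cv2.cvtColor(im,cv2.COLOR_RGB2GRAY);hsv=cv2.cvtColor(im,cv2.COLOR_RGB2HSV)
    m=((g<195)&(g>40)&(hsv[...,1]<110)).astype(np.uint8);out=[]
    m=cv2.morphologyEx(cv2.morphologyEx(m,cv2.MORPH_CLOSE,np.ones((3,3))),cv2.MORPH_OPEN,np.ones((7,7)))
    for c in cv2.findContours(m,cv2.RETR_EXTERNAL,cv2.CHAIN_APPROX_NONE)[0]:
        if cv2.contourArea(c)<800: continue
        (u,v),(a,b),t=cv2.fitEllipse(cv2.convexHull(c))
        if min(np.hypot(u-x,v-y) for x,y in guess)<25:
            P=onz(w,(u,v),z);out.append((np.round((u,v,a,b),1),P.round(1)))
    return out
E
python3 - <<'E'
from h import *
w=r.camera("wrist");im=w["color"]
print(im[97,301],im[205,318],im[230,318],im[255,230],im[60,250],im[245,290])
for o in pockets(w,[(301,97),(318,212)]):print(o)
# block edges & bail pivots
for n,p,z in(("pivL",(197,177),53),("pivR",(424,143),53),("plugL",(240,167),33),("plugR",(383,147),33)):print(n,onz(w,p,z).round(1))
print(rings(w,161))
E
```

```text
[146 157 168] [132 145 154] [ 95 101 107] [ 38 109 179] [238 240 240] [192 200 199]
(array([318.6, 214.2,  60.8,  63.7]), array([538.1,  39.7,  20. ]))
(array([300.4,  97.3,  66.9,  70.9]), array([627.6,  53.5,  20. ]))
pivL [571.1 124.8  53. ]
pivR [594.8 -32.8  53. ]
plugL [576.8  98.9  33. ]
plugR [591.9  -8.3  33. ]
[]
```

```bash
python3 - <<'E'
from h import *
print(go([565,43.5,165],[180,0,8.5]))
p,R=tcpR();print(Ro.from_euler('xyz',[180,0,8.5],degrees=True).inv().apply(np.array([565,43.5,165])-p))
E
```

```text
(array([36.9, -7.6, 58.6]), array([ 0.  ,  0.06, -8.31]))
[37.55289142 -2.18654032 58.67055609]
```

Emit:
send_rows(steps=[[0,0,0,0,0,-0.0465,0],[0,0,0,0,0,-0.0465,0],[0.156,-0.009,0.245,0,0,0,0],[0.156,-0.009,0.245,0,0,0,0],[0,0,0,0,0,0,0],[0,0,0,0,0,0,0]])

```text
time: 7.33
ee_pos: [564.6, 43.4, 163.4]
orientation: [-180.0, 0.2, 8.5]
force: [-1.0, -0.3, -1.4]
finger_gap: 0.49
gripper_force: 51.8
```

```bash
python3 - <<'E'
from h import *
w=r.camera("wrist");im=w["color"];p,R=tcpR();print(p,r.sense()["orientation"])
g=proj(w,[[626.7,52.5,20],[539.7,39.5,20]]);print(g)
for o in pockets(w,g[:1]):
    print(o,R.inv().apply(o[1]-p).round(1))
# held ring top: threshold lightness vs. background
x0=im[240:380,250:400];cv2.imwrite("pics/w4.png",im[...,::-1])
gr=cv2.cvtColor(im,cv2.COLOR_RGB2GRAY);hs=cv2.cvtColor(im,cv2.COLOR_RGB2HSV)
m=((hs[...,1]<60)&(gr>85)).astype(np.uint8)
cs=cv2.findContours(m[245:375,255:390],cv2.RETR_EXTERNAL,cv2.CHAIN_APPROX_NONE,offset=(255,245))[0]
c=max(cs,key=cv2.contourArea);e=cv2.fitEllipse(c);print(e,R.inv().apply(onz(w,e[0],p[2]-62)-p))
E
```

```text
[564.7429734   43.37809121 164.70798612] [-1.79991977e+02  1.28845060e-01  8.46480209e+00]
[[324.39095036 148.79057902]
 [324.11573388 282.47696291]]
(array([323.2, 148. ,  83.1,  85.4]), array([627.1,  53.3,  20. ])) [ 63.5  -0.6 144.6]
((322.45745849609375, 290.6155090332031), (121.65850067138672, 133.52810668945312), 91.7199478149414) [ 6.61989057 -1.00184908 61.98541103]
```

View pics/w4.png

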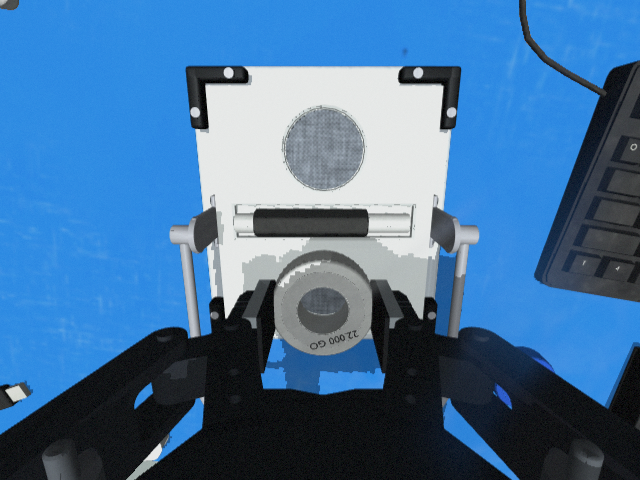

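The carrier is now square in the view, with the far pocket at (323,148) and the held ring's top face centred near (323,308). I move over the pocket and descend to just above the rim.

Emit:
send_rows(steps=[[0.27,-0.0035,0,0,0,0,0],[0.27,-0.0035,0,0,0,0,0],[0,0,0,0,0,0,0],[0,0,0.24,0,0,0,0],[0,0,0.24,0,0,0,0],[0,0,0,0,0,0,0],[0,0,0,0,0,0,0]])

```text
time: 7.97
ee_pos: [628.2, 53.5, 108.0]
orientation: [-180.0, 0.1, 8.4]
force: [-0.5, -0.4, -1.8]
finger_gap: 0.491
gripper_force: 51.8
```

```bash
python3 - <<'E'
from h import *
w=r.camera("wrist");p,R=tcpR();print(p,R.inv().apply(np.array([627.1,53.3,20])-p),r.sense()["force"])
cv2.imwrite("pics/w5.png",cv2.resize(w["color"][200:400,180:460],None,fx=2.5,fy=2.5)[...,::-1])
E
```

```text
[629.35486727  53.58035299 109.25026029] [-2.31662552e+00 -5.56936982e-02  8.92491016e+01] [ 0.5043881  -0.94297998 -2.15158733]
```

View pics/w5.png

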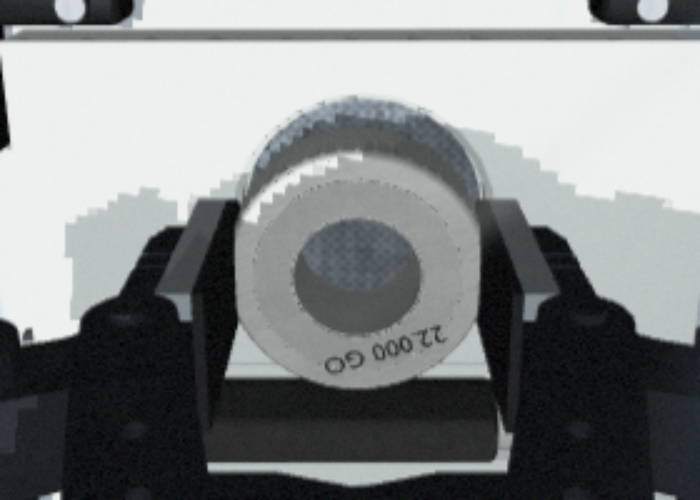

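The crop shows the held ring just above the pocket. The pocket's far rim is at crop (364,95), and the ring's bore centre is at crop (358,275). I work out the remaining offset.

```bash
python3 - <<'E'
from h import *
w=r.camera("wrist");p,R=tcpR()
T=lambda u,v,z:R.inv().apply(onz(w,(180+u/2.5,200+v/2.5),z)-p).round(2)
zt=p[2]-62
print(p,"far rim",T(364,95,23),"pocket sides",T(245,190,23),T(484,190,23))
print("ring far top edge",T(359,151,zt),"near edge",T(358,388,zt),"L",T(237,265,zt),"R",T(480,265,zt),"bore",T(358,275,zt))
E
```

```text
[630.03152136  53.63829765 109.92058159] far rim [21.88  0.53 86.97] pocket sides [  2.3  -23.01  86.92] [ 2.34 24.4  86.93]
ring far top edge [19.27 -0.51 62.04] near edge [-25.52  -0.61  61.94] L [ -1.37 -21.36  61.99] R [-1.35 20.24 62.  ] bore [-3.25 -0.65 61.99]
```

Emit:
send_rows(steps=[[0.004,0.008,0,0,0,0,0],[0,0,0.03,0,0,0,0],[0,0,0.03,0,0,0,0],[0,0,0.02,0,0,0,0],[0,0,0,0,0,0,0]])

```text
time: 8.48
ee_pos: [629.6, 52.7, 97.8]
orientation: [-180.0, 0.0, 8.4]
force: [0.0, 0.1, -1.4]
finger_gap: 0.491
gripper_force: 51.8
```

Emit:
send_rows(steps=[[0,0,0.012,0,0,0,0],[0,0,0.012,0,0,0,0],[0,0,0,0,0,0,0]])

```text
time: 8.73
ee_pos: [629.8, 52.8, 95.0]
orientation: [-180.0, 0.0, 8.4]
force: [-0.1, -1.0, -1.7]
finger_gap: 0.489
gripper_force: 51.8
```

Emit:
send_rows(steps=[[0,0,0.01,0,0,0,0],[0,0,0,0,0,0,0]])

```text
time: 8.9
ee_pos: [629.9, 52.8, 94.9]
orientation: [-180.0, 0.0, 8.4]
force: [-3.6, -1.0, 6.8]
finger_gap: 0.488
gripper_force: 52.6
```

Emit:
send_rows(steps=[[0,0,0.009,0,0,0,0],[0,0,0,0,0,0,0]])

```text
time: 9.07
ee_pos: [629.9, 52.8, 94.8]
orientation: [-180.0, 0.0, 8.4]
force: [-7.0, -0.6, 17.0]
finger_gap: 0.492
gripper_force: 53.7
```

Emit:
send_rows(steps=[[0,0,-0.008,0,0,0,0],[0,0,0,0,0,0,0.62],[0,0,0,0,0,0,0.68],[0,0,0,0,0,0,0.68],[0,0,0,0,0,0,0.68],[0,0,-0.1,0,0,0,0.68],[0,0,-0.25,0,0,0,0.68],[0,0,-0.25,0,0,0,0.68],[-0.2,0,-0.25,0,0,0,0.68],[-0.2,0,-0.25,0,0,0,0.68],[-0.3,0,0,0,0,0,0.75],[0,0,0,0,0,0,0.75]])

```text
time: 10.07
ee_pos: [541.6, 39.9, 227.5]
orientation: [-180.0, 0.2, 8.4]
force: [-0.8, 0.6, -1.8]
finger_gap: 0.755
gripper_force: 0.0
```

```bash
python3 - <<'E'
from h import *
w=r.camera("wrist");p,R=tcpR();print(p,r.sense()["orientation"])
print(rings(w,33))
g=proj(w,[[539.7,39.5,20]])
for o in pockets(w,g): print(o)
cv2.imwrite("pics/w6.png",w["color"][...,::-1])
for n,t in(("over ring b",[452.7,-340,220]),):print(go(t,[180,0,90]))
E
```

```text
[544.0624406   40.18215114 227.32407255] [1.79999108e+02 3.62606469e-02 8.36065753e+00]
[(array([322., 173., 226., 270.]), array([584.7,  47.4,  33. ]), np.float64(177.2))]
(array([339.6, 245.2,  89.9, 154.6]), array([525.7,  23.7,  20. ]))
(array([-145.7,  362.9,    7.4]), array([-3.000e-02,  3.000e-02, -8.164e+01]))
```

View pics/w6.png

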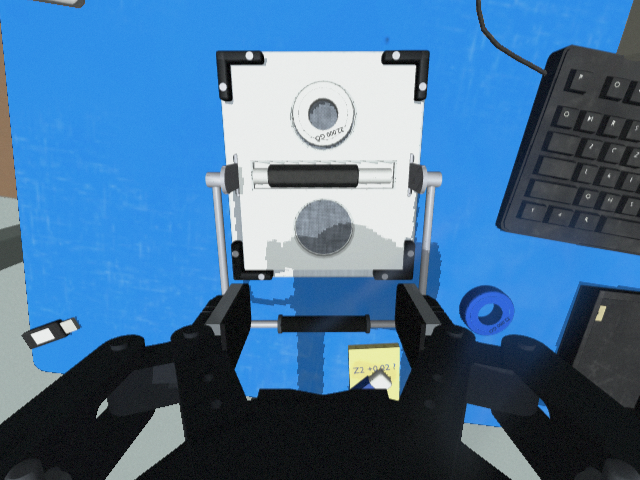

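The far ring is seated flat at (323,114). The near pocket is at (324,228) and the bail grip at (325,324). Now for the second ring.

Emit:
send_rows(steps=[[-0.1215,0.3025,0.006,0,0,0,0.75],[-0.1215,0.3025,0.006,0,0,0,0.75],[-0.1215,0.3025,0.006,0,0,0,0.75],[-0.1215,0.3025,0.006,0,0,0,0.75],[-0.1215,0.3025,0.006,0,0,0,0.75],[-0.1215,0.3025,0.006,0,0,0,0.75],[-0.1215,0.3025,0.006,0,0,0,0.75],[-0.1215,0.3025,0.006,0,0,0,0.75],[-0.1215,0.3025,0.006,0,0,0,0.75],[-0.1215,0.3025,0.006,0,0,0,0.75],[0,0,0,0,0,-0.0698,0.75],[0,0,0,0,0,-0.0698,0.75],[0,0,0,0,0,-0.0698,0.75],[0,0,0,0,0,-0.0698,0.75],[0,0,0,0,0,-0.0698,0.75]])

```text
time: 11.37
ee_pos: [455.9, -340.4, 218.9]
orientation: [180.0, -0.0, 40.1]
force: [0.1, 0.0, -0.4]
finger_gap: 0.749
gripper_force: 0.0
```

Emit:
send_rows(steps=[[0,0,0,0,0,-0.0698,0.75],[0,0,0,0,0,-0.0698,0.75],[0,0,0,0,0,-0.0698,0.75],[0,0,0,0,0,-0.0698,0.75],[0,0,0,0,0,-0.0698,0.75],[0,0,0,0,0,-0.0698,0.75],[0,0,0,0,0,-0.0698,0.75],[0,0,0,0,0,-0.0698,0.75],[0,0,0,0,0,0,0.75],[0,0,0,0,0,0,0.75]])

```text
time: 12.2
ee_pos: [455.9, -340.1, 218.9]
orientation: [180.0, 0.0, 89.8]
force: [0.1, 0.4, 0.1]
finger_gap: 0.752
gripper_force: 0.0
```

```bash
python3 - <<'E'
from h import *
w=r.camera("wrist");p,R=tcpR();print(p,r.sense()["orientation"])
for o in rings(w,18): print(o,R.inv().apply(o[1]-p).round(1))
# from pics/w6 pose
c=dict(w);E
E
python3 - <<'E'
E
```

```text
[ 455.75778061 -340.04257177  218.82734761] [1.79994559e+02 2.96163323e-03 8.98182353e+01]
(array([320., 230.,  53.,  54.]), array([ 452.2, -340.1,   18. ]), np.float64(43.9)) [-1.000e-01 -3.600e+00  2.008e+02]Traceback (most recent call last):
  File "<stdin>", line 5, in <module>
NameError: name 'E' is not defined
```

Emit:
send_rows(steps=[[-0.008,-0.03,0.25,0,0,0,0.75],[0,0,0.25,0,0,0,0.75],[0,0,0.25,0,0,0,0.75],[0,0,0.25,0,0,0,0.75],[0,0,0.16,0,0,0,0.75],[0,0,0,0,0,0,0.75],[0,0,0,0,0,0,0],[0,0,0,0,0,0,0],[0,0,0,0,0,0,0],[0,0,0,0,0,0,0],[0,0,0,0,0,0,0],[0,0,0,0,0,0,0]], force=50)

```text
time: 13.25
ee_pos: [452.5, -341.3, 80.9]
orientation: [179.9, 0.1, 90.0]
force: [-0.8, 0.3, 7.8]
finger_gap: 0.487
gripper_force: 51.7
```

Emit:
send_rows(steps=[[0,0,-0.1,0,0,0,0],[0,0,-0.3,0,0,0,0],[0,0,-0.3,0,0,0,0],[0,0,-0.3,0,0,0,0],[0,0,-0.2,0,0,0,0],[0,0,0,0,0,0,0],[0,0,0,0,0,0,0]])

```text
time: 13.83
ee_pos: [452.4, -341.2, 225.8]
orientation: [179.8, 0.1, 90.0]
force: [0.3, 0.2, -2.0]
finger_gap: 0.488
gripper_force: 51.6
```

```bash
python3 - <<'E'
from h import *
w=r.camera("wrist");p,R=tcpR();print(p)
for o in rings(w,p[2]-62): print(o,R.inv().apply(o[1]-p).round(1))
print(go([500,28,225],[180,0,8.4]))
E
```

```text
[ 451.59636697 -340.5937759   224.11740463]
(array([323., 303.,  97., 101.]), array([ 451.5, -339.6,  162.1]), np.float64(42.9)) [ 1.  -0.1 62. ]
(array([368.6,  48.6,  -1. ]), array([ 5.000e-02, -0.000e+00,  8.163e+01]))
```

Emit:
send_rows(steps=[[0.309,0.022,0,0,0,0,0],[0.309,0.022,0,0,0,0,0],[0.309,0.022,0,0,0,0,0],[0.309,0.022,0,0,0,0,0],[0.309,0.022,0,0,0,0,0],[0.309,0.022,0,0,0,0,0],[0.309,0.022,0,0,0,0,0],[0.309,0.022,0,0,0,0,0],[0.309,0.022,0,0,0,0,0],[0.309,0.022,0,0,0,0,0],[0,0,0,0,0,0.0698,0],[0,0,0,0,0,0.0698,0],[0,0,0,0,0,0.0698,0],[0,0,0,0,0,0.0698,0],[0,0,0,0,0,0.0698,0]])

```text
time: 15.13
ee_pos: [476.8, 30.2, 221.9]
orientation: [-179.8, 0.1, 58.3]
force: [0.1, 0.4, -1.3]
finger_gap: 0.492
gripper_force: 51.6
```

Emit:
send_rows(steps=[[0,0,0,0,0,0.0698,0],[0,0,0,0,0,0.0698,0],[0,0,0,0,0,0.0698,0],[0,0,0,0,0,0.0698,0],[0,0,0,0,0,0.0698,0],[0,0,0,0,0,0.0698,0],[0,0,0,0,0,0.0698,0],[0,0,0,0,0,0.0698,0],[0,0,0.25,0,0,0,0],[0,0,0.25,0,0,0,0],[0,0,0,0,0,0,0],[0,0,0,0,0,0,0]])

```text
time: 16.13
ee_pos: [476.0, 29.9, 161.7]
orientation: [-180.0, 0.4, 8.4]
force: [0.3, 0.2, -1.0]
finger_gap: 0.489
gripper_force: 51.8
```

```bash
python3 - <<'E'
from h import *
w=r.camera("wrist");p,R=tcpR();print(p,r.sense()["orientation"],r.sense()["force"])
g=proj(w,[[539.7,39.5,20],[626.7,52.5,33]]);print(g)
for o in pockets(w,g[:1]): print("pocket",o,R.inv().apply(o[1]-p).round(1))
im=w["color"];gr=cv2.cvtColor(im,cv2.COLOR_RGB2GRAY)
cv2.imwrite("pics/w7.png",im[...,::-1])
# seated ring bore and held ring bore via dark blobs not reliable: Hough
for n,(u,v) in(("seated",g[1]),("held",(323,305))):
    x,y=int(u),int(v);h=75 if n=="held" else 55;y0=max(0,y-h)
    c=cv2.HoughCircles(cv2.medianBlur(gr[y0:y+h,x-h:x+h],3),cv2.HOUGH_GRADIENT,1.2,20,param1=100,param2=20,minRadius=28 if n=="seated" else 44,maxRadius=46 if n=="seated" else 56)
    print(n,[] if c is None else (c[0][:3]+[x-h,y0,0]).round(1).tolist())
E
```

```text
[477.24206788  29.98791896 163.125982  ] [-1.79985108e+02  1.71752592e-01  8.37396849e+00] [ 0.56824615 -0.20963458 -1.98697911]
[[323.82198175 145.46879486]
 [323.85239717 -38.18482632]]
pocket (array([322.9, 144.6,  84.5,  85.7]), array([540.1,  40.1,  20. ])) [ 64.1  -0.8 142.9]
seated []
held [[320.6, 305.0, 47.4]]
```

Emit:
send_rows(steps=[[0.265,0.002,0,0,0,0,0],[0.265,0.002,0,0,0,0,0],[0,0,0,0,0,0,0],[0,0,0.23,0,0,0,0],[0,0,0.23,0,0,0,0],[0,0,0,0,0,0,0],[0,0,0,0,0,0,0]])

```text
time: 16.77
ee_pos: [540.5, 38.8, 108.7]
orientation: [-180.0, 0.1, 8.4]
force: [0.3, 0.8, -0.8]
finger_gap: 0.487
gripper_force: 51.7
```

```bash
python3 - <<'E'
from h import *
w=r.camera("wrist");p,R=tcpR();print(p,r.sense()["force"])
cv2.imwrite("pics/w8.png",cv2.resize(w["color"][200:400,180:460],None,fx=2.5,fy=2.5)[...,::-1])
E
```

```text
[541.37666268  38.84823354 109.69890775] [-0.44628905  0.12658989 -2.53875009]
```

View pics/w8.png

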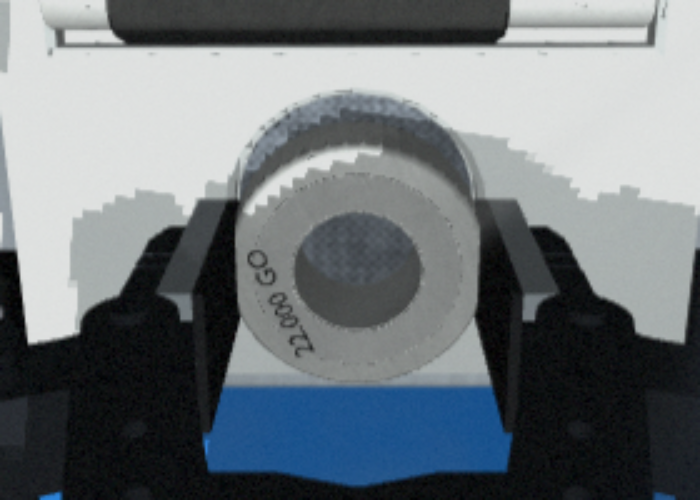

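The second ring hovers concentric with the near pocket: its far rim is at crop (359,91) and the ring's centre at crop (358,270). Now the slow set-down.

Emit:
send_rows(steps=[[0.004,0.002,0,0,0,0,0],[0,0,0.03,0,0,0,0],[0,0,0.03,0,0,0,0],[0,0,0.02,0,0,0,0],[0,0,0,0,0,0,0]])

```text
time: 17.23
ee_pos: [541.2, 38.6, 98.6]
orientation: [-180.0, 0.0, 8.4]
force: [-0.9, 0.3, -1.3]
finger_gap: 0.486
gripper_force: 51.8
```

Emit:
send_rows(steps=[[0,0,0.012,0,0,0,0],[0,0,0.012,0,0,0,0],[0,0,0,0,0,0,0]])

```text
time: 17.48
ee_pos: [541.5, 38.7, 95.8]
orientation: [-180.0, 0.0, 8.4]
force: [-0.6, -1.0, -1.5]
finger_gap: 0.486
gripper_force: 51.8
```

Emit:
send_rows(steps=[[0,0,0.008,0,0,0,0],[0,0,0,0,0,0,0]])

```text
time: 17.65
ee_pos: [541.5, 38.7, 95.6]
orientation: [-180.0, 0.0, 8.4]
force: [-3.3, -0.4, 9.0]
finger_gap: 0.491
gripper_force: 53.0
```

Emit:
send_rows(steps=[[0,0,-0.002,0,0,0,0],[0,0,0,0,0,0,0.62],[0,0,0,0,0,0,0.68],[0,0,0,0,0,0,0.68],[0,0,0,0,0,0,0.68],[0,0,-0.1,0,0,0,0.68],[0,0,-0.3,0,0,0,0.68],[0,0,-0.3,0,0,0,0.68],[-0.1,0,-0.3,0,0,0,0.6],[-0.1,0,-0.1,0,0,0,0.6],[0,0,0,0,0,0,0.6],[0,0,0,0,0,0,0.6]])

```text
time: 18.65
ee_pos: [517.8, 35.1, 228.5]
orientation: [180.0, -0.1, 8.4]
force: [0.4, 0.8, -1.2]
finger_gap: 0.601
gripper_force: 0.0
```

```bash
python3 - <<'E'
from h import *
w=r.camera("wrist");p,R=tcpR();print(p,r.sense()["orientation"],r.sense()["qpos"].round(1))
cv2.imwrite("pics/w9.png",w["color"][...,::-1])
im=w["color"];gr=cv2.cvtColor(im,cv2.COLOR_RGB2GRAY)
g=proj(w,[[539.7,39.5,33],[626.7,52.5,33],[583.2-115*.989,46-115*.148,53]]);print(g)
for u,v in g[:2]:
    x,y=int(u),int(v);h=48;y0=max(0,y-h)
    c=cv2.HoughCircles(cv2.medianBlur(gr[y0:y+h,x-h:x+h],3),cv2.HOUGH_GRADIENT,1.2,30,param1=80,param2=12,minRadius=26,maxRadius=42)
    if c is not None:
        for q in c[0][:2]: print(q+[x-h,y0,0],onz(w,(q[0]+x-h,q[1]+y0),33).round(1))
u,v=g[2].astype(int);m=(gr<60).astype(np.uint8)[v-25:v+25,u-75:u+75]
n,l,s,ce=cv2.connectedComponentsWithStats(m)
for i in range(1,n):
    if s[i,4]>150:q=ce[i]+[u-75,v-25];P=onz(w,q,53);print("dark",s[i],q.round(1),P.round(1),R.inv().apply(P-p).round(1))
E
```

```text
[517.7464805   35.19305277 227.40463657] [ 1.79998256e+02 -4.20475950e-02  8.37029220e+00] [  3.7  16.1 110.6   0.   53.3  85.4]
[[322.12421007 202.15704564]
 [321.8993499   81.44342556]
 [322.30847755 295.46333797]]
[322.60000229 200.20000076  29.        ] [541.3  39.4  33. ]
[341.80000305 249.40000153  27.92000008] [503.3  17.8  33. ]
[320.40000153  79.20000076  32.84000015] [628.   53.8  33. ]
dark [  0  11  19  39 561] [257.4 303.4] [455.1  79.1  53. ] [-55.7 -52.6 174.4]
dark [132  11  18  39 546] [387.  303.2] [470.3 -22.9  53. ] [-55.5  50.6 174.4]
dark [  29   18   93   19 1482] [322.7 297. ] [468.2  28.5  53. ] [-50.1  -0.6 174.4]
```

Both rings are seated: their tops measure 87.9 mm apart, against the nominal 88. The bail grip is at (468,28.5). I shift over it, turn 90°, and come down.

Emit:
send_rows(steps=[[-0.21,-0.002,0,0,0,0,0.5],[-0.21,-0.002,0,0,0,0,0.5],[0,0,0,0,0,-0.0667,0.5],[0,0,0,0,0,-0.0667,0.5],[0,0,0,0,0,-0.0667,0.5],[0,0,0,0,0,-0.0667,0.5],[0,0,0,0,0,-0.0667,0.5],[0,0,0,0,0,-0.0667,0.5],[0,0,0,0,0,-0.0667,0.5],[0,0,0,0,0,-0.0667,0.5],[0,0,0,0,0,-0.0667,0.5],[0,0,0,0,0,-0.0667,0.5],[0,0,0,0,0,-0.0667,0.5],[0,0,0,0,0,-0.0667,0.5],[0,0,0,0,0,-0.0667,0.5],[0,0,0,0,0,-0.0667,0.5],[0,0,0,0,0,-0.0667,0.5],[0,0,0.25,0,0,0,0.5],[0,0,0.2,0,0,0,0.5],[0,0,0,0,0,0,0.5]])

```text
time: 20.37
ee_pos: [465.2, 28.2, 168.7]
orientation: [-179.5, -0.0, 98.4]
force: [-2.4, -0.1, 0.4]
finger_gap: 0.499
gripper_force: 0.0
```

```bash
python3 - <<'E'
from h import *
w=r.camera("wrist");p,R=tcpR();print(p,r.sense()["orientation"],R.inv().apply(np.array([468.2,28.5,53])-p).round(1))
gr=cv2.cvtColor(w["color"],cv2.COLOR_RGB2GRAY)
u,v=proj(w,[[468.2,28.5,53]])[0].astype(int);print(u,v)
m=(gr<60).astype(np.uint8)[v-70:v+70,u-40:u+40]
n,l,s,ce=cv2.connectedComponentsWithStats(m)
for i in range(1,n):
    if s[i,4]>300:q=ce[i]+[u-40,v-70];P=onz(w,q,53);print("dark",s[i],q.round(1),P.round(1),R.inv().apply(P-p).round(1))
E
```

```text
[466.05396076  28.23039734 170.51975667] [-1.79614115e+02 -3.59424847e-02  9.84128696e+01] [-1.000e-01  3.000e+00  1.175e+02]
331 265
dark [  28    6   26  127 2666] [331.7 266. ] [468.4  28.5  53. ] [ -0.2   3.2 117.5]
```

Emit:
send_rows(steps=[[0,0.02,0.25,0,0,0,0.5],[0,0,0.2,0,0,0,0.5],[0,0,0.068,0,0,0,0.5],[0,0,0,0,0,0,0.5],[0,0,0,0,0,0,0.5]])

```text
time: 20.83
ee_pos: [470.5, 28.7, 111.6]
orientation: [-180.0, -0.0, 98.4]
force: [-0.3, -0.6, 0.5]
finger_gap: 0.501
gripper_force: 0.0
```

Emit:
send_rows(steps=[[0,0,0,0,0,0,0],[0,0,0,0,0,0,0],[0,0,0,0,0,0,0],[0,0,0,0,0,0,0],[0,0,0,0,0,0,0],[0,0,0,0,0,0,0]], force=25)

```text
time: 21.33
ee_pos: [470.6, 28.7, 112.2]
orientation: [179.9, 0.0, 98.4]
force: [-0.9, 0.0, 7.2]
finger_gap: 0.14
gripper_force: 24.4
```

Emit:
send_rows(steps=[[0,0.004,-0.0835,0,0,0,0],[0,0.011,-0.083,0,0,0,0],[0,0.018,-0.0815,0,0,0,0],[0,0.025,-0.08,0,0,0,0],[0,0.032,-0.077,0,0,0,0],[0,0.039,-0.074,0,0,0,0],[0,0.045,-0.0705,0,0,0,0],[0,0.051,-0.0665,0,0,0,0],[0,0.056,-0.062,0,0,0,0],[0,0,0,0,0,0,0]])

```text
time: 22.17
ee_pos: [502.4, 33.5, 194.1]
orientation: [-179.7, -0.0, 98.4]
force: [-12.5, -2.2, 8.8]
finger_gap: 0.142
gripper_force: 24.9
```

Emit:
send_rows(steps=[[0,0.045,-0.056,0,0,0,0],[0,0.066,-0.051,0,0,0,0],[0,0.0705,-0.045,0,0,0,0],[0,0.074,-0.039,0,0,0,0],[0,0.077,-0.032,0,0,0,0],[0,0,0,0,0,0,0]])

```text
time: 22.67
ee_pos: [544.8, 39.8, 222.6]
orientation: [179.9, -0.0, 98.4]
force: [-10.0, -0.9, 22.3]
finger_gap: 0.136
gripper_force: 27.4
```

Emit:
send_rows(steps=[[0,0.08,-0.042,0,0,0,0],[0,0.081,-0.023,0,0,0,0],[0,0.08,-0.011,0,0,0,0],[0,0.075,-0.004,0,0,0,0],[0,0,0,0,0,0,0],[0,0,0,0,0,0,0]])

```text
time: 23.17
ee_pos: [582.4, 45.3, 229.6]
orientation: [179.8, -0.0, 98.4]
force: [-1.8, 0.3, 7.9]
finger_gap: 0.136
gripper_force: 26.7
```

```bash
python3 - <<'E'
from h import *
p,R=tcpR();print(p,r.sense()["force"],r.sense()["ft_torque"])
s=r.camera("side");cv2.imwrite("pics/s1.png",s["color"][...,::-1])
w=r.camera("wrist");cv2.imwrite("pics/w10.png",w["color"][...,::-1])
print("tool offset to pivot est",R.inv().apply(np.array([584,46.3,53])-p))
E
```

```text
[582.35847239  45.30059282 229.60072344] [-1.78257408  0.31147312  7.88497624] [0.09777019 0.11814296 0.04637053]
tool offset to pivot est [  0.74647583   1.23235753 176.60530291]
```

Emit:
send_rows(steps=[[0,0,0,0,0,0,0],[0,0,0,0,0,0,0],[0,0,0,0,0,0,0],[0,0,-0.01,0,0,0,0],[0,0,-0.02,0,0,0,0],[0,0,-0.03,0,0,0,0],[0,0,-0.03,0,0,0,0],[0,0,-0.03,0,0,0,0],[0,0,0,0,0,0,0]], force=60)

```text
time: 24.02
ee_pos: [580.7, 45.0, 243.7]
orientation: [180.0, 0.0, 98.4]
force: [-0.1, -0.5, -8.8]
finger_gap: 0.127
gripper_force: 58.5
```

Emit:
send_rows(steps=[[0,0,-0.03,0,0,0,0],[0,0,-0.05,0,0,0,0],[0,0,-0.07,0,0,0,0],[0,0,-0.08,0,0,0,0],[0,0,-0.09,0,0,0,0],[0,0,-0.09,0,0,0,0],[0,0,-0.09,0,0,0,0],[0,0,-0.08,0,0,0,0],[0,0,-0.07,0,0,0,0],[0,0,-0.05,0,0,0,0],[0,0,-0.03,0,0,0,0],[0,0,-0.01,0,0,0,0],[0,0,0,0,0,0,0],[0,0,0,0,0,0,0],[0,0,0,0,0,0,0],[0,0,0,0,0,0,0],[0,0,0,0,0,0,0],[0,0,0,0,0,0,0]])

```text
time: 25.52
ee_pos: [580.4, 45.0, 331.7]
orientation: [-180.0, -0.0, 98.4]
force: [0.2, -0.3, -8.7]
finger_gap: 0.12
gripper_force: 58.7
```

```bash
python3 - <<'E'
from h import *
p,R=tcpR();q=r.sense();print(p,q["force"],q["ft_torque"])
s=[]
for k in range(3):
    w=r.camera("side");s.append(w["color"].astype(int))
print("motion",np.abs(s[2]-s[0]).max())
# ears/grip: predicted carrier corners vs. white mask for tilt
c,sn=np.cos(np.radians(8.4)),np.sin(np.radians(8.4));C=np.array([p[0]+1,p[1]+.3])
im=s[2].astype(np.uint8);hsv=cv2.cvtColor(im,cv2.COLOR_RGB2HSV)
dz=p[2]-229.6
P=[[C[0]+c*x-sn*y,C[1]+sn*x+c*y,23+dz] for x,y in((-80,-68),(-80,68),(80,68),(80,-68))]
print(proj(w,P).round(1).tolist())
m=((hsv[...,1]<40)&(hsv[...,2]>185)).astype(np.uint8)
u,v=proj(w,[[C[0],C[1],23+dz]])[0].astype(int)
n,l,st,ce=cv2.connectedComponentsWithStats(m[v-50:v+50,u-90:u+90])
i=1+st[1:,4].argmax();cnt=cv2.findContours((l==i).astype(np.uint8),cv2.RETR_EXTERNAL,cv2.CHAIN_APPROX_NONE,offset=(int(u-90),int(v-50)))[0][0]
print(st[i],cv2.approxPolyDP(cv2.convexHull(cnt),4,True)[:,0].tolist())
cv2.imwrite("pics/final.png",cv2.resize(im[v-90:v+60,u-100:u+100],None,fx=3,fy=3)[...,::-1])
E
```

```text
[580.43322197  44.95369178 331.71237657] [ 0.21429214 -0.31183986 -8.65685709] [-0.02844058  0.00611881 -0.00486268]
motion 50
[[281.8, 228.0], [257.1, 251.9], [195.6, 238.6], [224.0, 216.5]]
[ 75  11  77  58 904] [[300, 195], [257, 251], [230, 245], [224, 217]]
```

Emit:
send_rows(steps=[[0,0,0,0,0,0,0],[0,0,0,0,0,0,0],[0,0,0,0,0,0,0],[0,0,0,0,0,0,0],[0,0,0,0,0,0,0],[0,0,0,0,0,0,0],[0,0,0,0,0,0,0],[0,0,0,0,0,0,0],[0,0,0,0,0,0,0],[0,0,0,0,0,0,0],[0,0,0,0,0,0,0],[0,0,0,0,0,0,0]])

```text
time: 26.67
ee_pos: [580.5, 45.0, 332.0]
orientation: [-180.0, 0.0, 98.4]
force: [1.0, -0.2, -9.3]
finger_gap: 0.126
gripper_force: 58.7
```

```bash
python3 - <<'E'
from h import *
f=[cv2.cvtColor(r.camera("side")["color"],cv2.COLOR_RGB2GRAY).astype(np.float32)[190:270,185:300].copy() for _ in range(6)]
print("shift px over .25 s",[np.round(cv2.phaseCorrelate(f[0],g)[0],2).tolist() for g in f[1:]])
s=r.camera("scene");w=r.camera("side");p,_=tcpR();c,sn=np.cos(np.radians(8.4)),np.sin(np.radians(8.4));C=p[:2]+[1,.3];top=23+p[2]-229.6
for cam,nm in((s,"scene"),(w,"side")):
    P=[[C[0]+c*x-sn*y,C[1]+sn*x+c*y,top] for x,y in((-80,-68),(-80,68),(80,68),(80,-68))]
    q=proj(cam,P);print(nm,"pred",q.round().tolist())
    hsv=cv2.cvtColor(cam["color"],cv2.COLOR_RGB2HSV);m=((hsv[...,1]<45)&(hsv[...,2]>150)).astype(np.uint8)
    z=np.zeros_like(m);cv2.fillConvexPoly(z,cv2.convexHull(q.astype(np.float32)).astype(int),1);z=cv2.dilate(z,np.ones((9,9)))
    cnt=max(cv2.findContours(m*z,cv2.RETR_EXTERNAL,cv2.CHAIN_APPROX_NONE)[0],key=cv2.contourArea)
    print(cv2.contourArea(cnt),cv2.approxPolyDP(cv2.convexHull(cnt),3,True)[:,0].tolist())
E
```

```text
shift px over .25 s [[-0.0, 0.01], [-0.0, -0.03], [0.0, -0.01], [0.01, -0.0], [-0.01, -0.01]]
scene pred [[297.0, 193.0], [253.0, 179.0], [294.0, 162.0], [336.0, 173.0]]
883.5 [[320, 167], [316, 185], [298, 196], [249, 183], [249, 175], [270, 166]]
side pred [[282.0, 228.0], [257.0, 252.0], [196.0, 238.0], [224.0, 216.0]]
1734.5 [[197, 242], [210, 220], [220, 212], [266, 219], [281, 227], [257, 253]]
```

```bash
python3 -c "
from rig import r
print(r.close_job())"
```

```text
the job is handed in; nothing more can be done
None
```

I handed in the job with both steel rings seated in the pockets and the carrier held still and level by its upright handle, about 10 cm above the dock; no verdict came back, so I can't confirm it passed.

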